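Vent the desiccator, lift its drooping bolt out of the keeper and hold the door ajar

ROBOT

A 6-joint arm with a two-finger parallel gripper is mounted at the origin on a cart in front of the work surface, level with it; the furniture and walls round the work are solid. World frame = base frame: x ahead of the robot, y to its left, z up, the work surface at z = 0. Lengths are in m, angles in rad, forces in N, time in s.
With the tool pointing down it reaches from about 0.35 to 0.775 m from the base axis. Payload 5.5 kg.
Tool frame: the origin (TCP) lies midway between the tips of the shut fingers; the grasp point (between the pads) lies 19 mm behind it; z points along the fingers, x is the direction in which the jaws open and shut, and the axes are right-handed (so a half turn about z gives the same grasp; the last joint's range is limited). The gripper opens to 85 mm and grips with 20 to 120 N. Pads are 22 mm wide; open, the fingers measure 114 mm over their backs; the gripper's body (76 mm by 85 mm) begins 54 mm behind the grasp point. The pads swing forward as they close: fully open they stand 13 mm farther back than shut.
Start: joints at [-1.402, 0.313, 0.046, 1.304, 0, 1.431], TCP at [0.175, -0.548, 0.206] pointing down, gripper open.
Joint ranges: [-2.76, 2.76], [-0.86, 1.69], [-1.03, 1.26], [-2.2, 2.34], [-1.47, 1.5], [-3.14, 3.14]. Speed limits (rad/s): [2.57, 2.57, 3.14, 3.14, 3.14, 3.14].

INTERFACE

Orientations are given as a unit quaternion [w, x, y, z].
In Python, from rig import monitor, eyes, bot gives the robot as it stands.
- The arm moves only by the shell command python3 -m crank 'ROWS'. ROWS is a JSON object of lists of equal length, an entry for each row: "xyz": the shift along the tool's x, y, z in m, a list of three; "twist": the turn, a rotation vector about the tool's x, y, z in degrees, a list of three; "claw": the opening in per cent of the stroke, from 0 (shut) to 100 (fully open). In form: {"xyz": [[x, y, z], ...], "twist": [[rx, ry, rz], ...], "claw": [claw, ...]}. A call has exactly 5 rows; each row shifts and turns the commanded pose from where the row before left it, along the tool's axes as they then stand; what a row does not reach is not made up. A row lasts 1/12 s, in which the tool goes at most 41.7 mm and 7.16 degrees, less where a joint would pass 70% of its speed; a pose out of reach is approached as far as the arm can. A call with a gripper value outside its range is refused whole. The fingers move at their own pace and stop on an object; the grip force is fixed at half the most. Time passes only in rows, so rows that do not move let the fingers close, or fill a call up. It gives the time, the measured TCP pose, the force and the opening at its end, in the units of the state.
- monitor.read_state(): the state, without advancing time (a new reading comes with each control period).
- eyes.read_camera(name): name is "scene" or "top" or "wrist"; returns a dict with "color" (400x640x3 uint8, red, green, blue), "fovy" (degrees; the focal length in pixels is half the picture's height over the tangent of half this angle, whatever the lens; pixels are square), "cx", "cy" (the principal point, pixels), "position" and "rotation" of the camera in the world. Camera axes: x right, y down, z forward; pixel columns grow to the right and rows downward; lengths in m; the calibration is good to about 2 mm. A picture is of the moment at which its call begins. There is no depth.
- bot.hand_in(): hands the job in, once; it reports no verdict.
The state is a dict: "clock": time; "joint_positions": joint angles; "joint_velocities": joint speeds; "joint_efforts": joint torques, N m; "eef_pos": TCP position; "orientation": TCP orientation; "wrist_force": force on the tool from outside, world axes, zero at the start; "moment": the same for the moment, N m; "gripper_width": finger opening in m.
Only numpy, scipy, OpenCV 4.12 (cv2) and the standard library are available. Lean on these libraries where they do the work, as an engineer would, in place of code of your own. Each camera call takes 0.05 s, during which the arm holds its last target.

TASK

Vent the clear desiccator before a sample is taken from it: turn the black vent knob on its roof until the white pointer stands at the orange mark. Then free the door, whose loose bolt droops so that its nose is caught behind the bent-up lip of the brass keeper: take the bolt by its round black knob, lift it over the lip while drawing it back out of the keeper, without forcing it against the keeper, and pull the spring-loaded door ajar by that knob, until its free edge stands about 7 cm out from the frame. Finish while still gripping the bolt's knob and holding the door ajar, with the vent left at its mark and the things round about undisturbed.

Things in the scene. Friction and masses are not known exactly. Their poses are not given: they have to be found in the camera images.
- desiccator: Clear desiccator cabinet, white base and roof, 240 mm wide (its y), 172 deep (x), 200 high, fixed, somewhat turned. Origin: on the bench under its centre; -x looks out of the front to the robot, +y is its left. Front face (door; fixed stile right of it) at x -0.092; door hinge at y +0.106, its free edge at y -0.083. On the roof, besides the vent knob, a brass spigot 30 mm tall at x +0.050, y -0.085.
- vent_grip (a point): Middle of the bar grip of the black vent knob on the roof, on the knob's upright axis, 222 mm above the bench. The bar is 40 mm long, 12 wide and 24 tall (from 210 to 234 mm above the bench), on a round skirt 38 mm across; a white line marks its pointer end. This point's +x axis runs along the bar to the pointer end.
- vent_knob (a joint): Angle of the vent knob, rad, growing clockwise seen from above; stops at 0 and 2.2. At 0 the pointer looks to the desiccator's right (its -y), at 1.571 straight to the front (its -x), where the orange mark of the dial is. It starts between 0.3 and 0.9 and stays where it is left (friction 0.06 N m).
- bolt_knob (a point): Centre of the bolt's round black knob: a cylinder 18 mm across, 24 mm long, its axis square to the door, its centre 42 mm out from the door's face, about 154 mm above the bench as found; a stem joins it to the rod. Nothing else on the front stands out over 24 mm, so fingers can come down on both sides of it, closing along the door's width.
- bolt (a joint): How far the bolt is drawn back, m: 0 = fully home in the keeper, 0.042 = fully drawn, along the barrel toward the hinge (left). Friction about 1 N. Drooping, its nose is stopped by the lip at about 0.004; lifted, it slides past. The rod's end leaves the keeper's strap at 0.027; until then the strap keeps the door shut.
- barrel (a joint): Angle by which the drooping barrel and bolt are lifted, rad: 0 = drooping as found (0.08 below level, by its weight), 0.08 = level, 0.15 = upper stop. The nose clears the lip from about 0.055 up to the stop, so level or a little above is right: at the knob, 80 mm from the pivot with the bolt home, a lift of 5 to 11 mm. Let go, it droops again.
- bolt_pivot (a point): The one remaining screw about which the barrel and bolt droop, at the left end of the bolt's plate: on the axis of the bolt rod, 14 mm in front of the door's face, 61 mm along the door from its hinge, 160 mm above the bench. The bolt turns in the plane of the door about it.
- door_hinge (a point): Point of the door's upright hinge axis (left front edge of the door), 160 mm above the bench. The door turns about the vertical through it.
- door (a joint): Door angle, rad: 0 = shut, grows as the free edge swings out to the front (clockwise seen from above), stop at 1.4. A spring pulls it shut with about 0.22 to 0.27 N m. The free edge, 189 mm from the hinge, is 40 mm out at 0.21, 70 mm out at 0.37 and 100 mm out at 0.54.
- bolt_rod: The steel bolt rod, 10 mm in diameter, with its drop nose (8 mm below the rod) at the right end, stem and black knob. Frame origin: at the pivot screw when the bolt is home; y runs along the rod, toward the hinge.
- keeper: The brass keeper fixed on the stile right of the door: an open-topped strap whose 3 mm front wall stands 21 to 24 mm in front of the face, its lower leg bent up into a lip behind which the nose is caught. Its origin and axes are those of the desiccator.
- sample_cup_1: Sample cup, 61 mm wide, 59 mm tall, with green lid; a bystander, not to be disturbed. Origin: centre of its underside.
- sample_cup_3: Sample cup, 61 mm wide, 59 mm tall, with green lid; a bystander, not to be disturbed. Origin: centre of its underside.
- beaker_2: Small clear beaker, 54 mm wide, 66 mm tall; a bystander, not to be disturbed. Origin: centre of its underside.
- timer_1: White bench timer, 66 x 66 x 20 mm; a bystander, not to be disturbed. Origin: centre of its underside.
- weight_100: Steel test weight, 22 mm wide, 44 mm tall; a bystander, not to be disturbed. Origin: centre of its underside.
- petri_1: Clear petri dish, 92 mm wide, 15 mm tall; a bystander, not to be disturbed. Origin: centre of its underside.
- marker_1: White marker with blue cap, 126 mm long, 17 mm thick; a bystander, not to be disturbed. Origin: centre of its underside.

How it is judged:
On the way, in this order (a step that is already met when the one before it is completed fails the run):
1. the vent knob stands at the orange mark while the bolt is still home and the door shut (value of joint vent_knob between 1.441 and 1.701 rad and value of joint bolt below 0.008 m and value of joint door below 0.05 rad), for 0.3 s.
2. the bolt is drawn out of the keeper, past its bent lip (value of joint bolt above 0.028 m and value of joint door below 0.2 rad), for 0.1 s.
3. the door is held ajar by the bolt's knob (value of joint door between 0.21 and 0.54 rad and contact force between the fingers and bolt_rod above 1 N), for 0.4 s.
At the end, for the whole second after the job is handed in: The fingers hold the bolt's knob (more than 1 N of contact) and the door stands still at 0.21 to 0.54 rad (free edge 4 to 10 cm out); the bolt is drawn at least 20 mm; the vent knob is within 0.13 rad (7 degrees) of the orange mark (all of step 3 and value of joint vent_knob between 1.441 and 1.701 rad and value of joint bolt above 0.02 m and velocity of joint door between -0.05 and 0.05 rad/s); the arm keeps its last pose, push and grip.
It fails at once if the bolt is forced against the keeper with more than 40 N (contact force between bolt_rod and keeper above 40 N).
It fails at once if something standing round about is pushed by more than 2 cm or knocked over (distance of any of sample_cup_1, sample_cup_3, beaker_2, timer_1, weight_100, petri_1, marker_1 from where it was at the start of the episode above 0.02 m or angle between any of sample_cup_1, sample_cup_3, beaker_2, timer_1, weight_100, petri_1's own z axis and vertical above 0.5 rad).
It also fails if it takes over 45 s, if anything falls off the work surface, if the arm or the gripper's body presses on something with over 40 N, if the wrist force passes 120 N, or if a joint passes its speed limit or range.

## Working session

There is one attempt and no reset: what is moved stays moved. The work goes in short steps, Python scripts to look and compute and a shell command to move; the robot and the scene stay as the last step left them, time stands still between calls to the robot, and variables do not carry over. Pictures are saved under pics/ and viewed, and the job is handed in when it is done.

```bash
ls; mkdir -p pics; python3 - <<'E'
from rig import monitor, eyes, bot
import cv2
s=monitor.read_state()
print({k:(s[k]) for k in ['clock','eef_pos','orientation','gripper_width']})
for n in ['scene','top','wrist']:
    c=eyes.read_camera(n)
    cv2.imwrite(f'pics/{n}0.png',c['color'][:,:,::-1])
    print(n,c['fovy'],c['cx'],c['cy'],c['position'],c['rotation'])
E
```

```text
pics
{'clock': 0.0, 'eef_pos': array([ 0.1746299 , -0.54724678,  0.20478627]), 'orientation': array([-6.48600042e-04,  8.07428405e-01, -5.89964831e-01, -6.69408181e-04]), 'gripper_width': 0.08526854533807365}
scene 50.35391805199998 329.9937244186888 205.91846753778768 [0.10481666 0.6739982  1.0530294 ] [ 0.10180825 -0.2605051   0.90297059 -0.32621509]
top 42.276769289115435 330.9986015284547 194.3990630121483 [0.33288029 0.0413296  1.58656213] [ 0.05439658 -0.70349338  0.70753777 -0.03909443]
wrist 66.92916469483377 319.24404823759255 203.38483758216069 [ 0.24187356 -0.52663156  0.37417108] [ 0.11376825  0.79927505 -0.58408561 -0.08402493]
```

View pics/scene0.png

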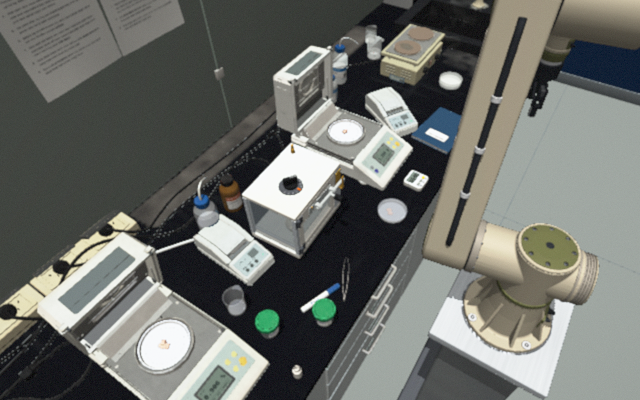

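View pics/top0.png

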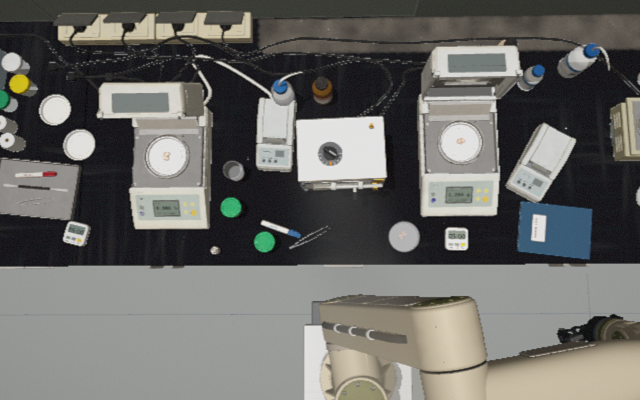

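View pics/wrist0.png

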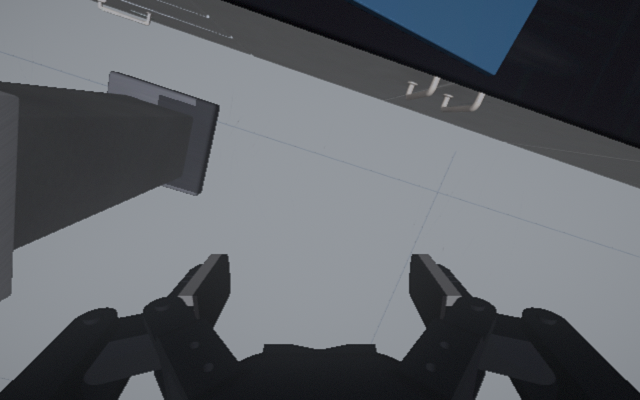

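```bash
cat > h.py <<'E'
import numpy as np, cv2
from scipy.spatial.transform import Rotation as R
def Rq(q): q=np.asarray(q); return R.from_quat([q[1],q[2],q[3],q[0]])
class Cam:
    def __init__(s,n):
        from rig import eyes
        c=eyes.read_camera(n); s.im=c['color'][:,:,::-1].copy(); s.f=200/np.tan(np.radians(c['fovy']/2)); s.c=np.array([c['cx'],c['cy']]); s.p=np.array(c['position']); s.R=Rq(c['rotation']).as_matrix()
    def ray(s,u,v): 
        d=s.R@np.array([(u-s.c[0])/s.f,(v-s.c[1])/s.f,1]); return d/np.linalg.norm(d)
    def onz(s,u,v,z):
        d=s.ray(u,v); return s.p+d*(z-s.p[2])/d[2]
    def proj(s,X):
        x=s.R.T@(np.asarray(X)-s.p); return s.c+s.f*x[:2]/x[2]
    def crop(s,name,u0,v0,u1,v1,k):
        cv2.imwrite('pics/'+name,cv2.resize(s.im[v0:v1,u0:u1],None,fx=k,fy=k,interpolation=cv2.INTER_CUBIC))
def tri(a,pa,b,pb):
    da,db=a.ray(*pa),b.ray(*pb)
    t=np.linalg.lstsq(np.c_[da,-db],b.p-a.p,rcond=None)[0]
    A,B=a.p+t[0]*da,b.p+t[1]*db
    return (A+B)/2,np.linalg.norm(A-B)
E
python3 - <<'E'
from h import *
t=Cam('top');s=Cam('scene')
t.crop('tc.png',285,105,395,200,7)
s.crop('sc.png',235,135,355,255,5)
# roof corners guess
m=cv2.inRange(t.im,(190,190,190),(255,255,255))
m[:, :290]=0;m[:,392:]=0;m[:112]=0;m[196:]=0
m=cv2.morphologyEx(m,cv2.MORPH_OPEN,np.ones((9,9)))
c=max(cv2.findContours(m,0,1)[0],key=cv2.contourArea)
b=cv2.boxPoints(cv2.minAreaRect(c)); print(b)
for p in b: print(t.onz(*p,0.2))
E
```

```text
[[295.6132  120.10377]
 [382.96982 116.30564]
 [385.6019  176.84338]
 [298.24527 180.64151]]
[0.72523009 0.16787098 0.2       ]
[ 0.73346426 -0.07307521  0.2       ]
[ 0.56447722 -0.07723864  0.2       ]
[0.55590295 0.15989823 0.2       ]
```

View pics/tc.png

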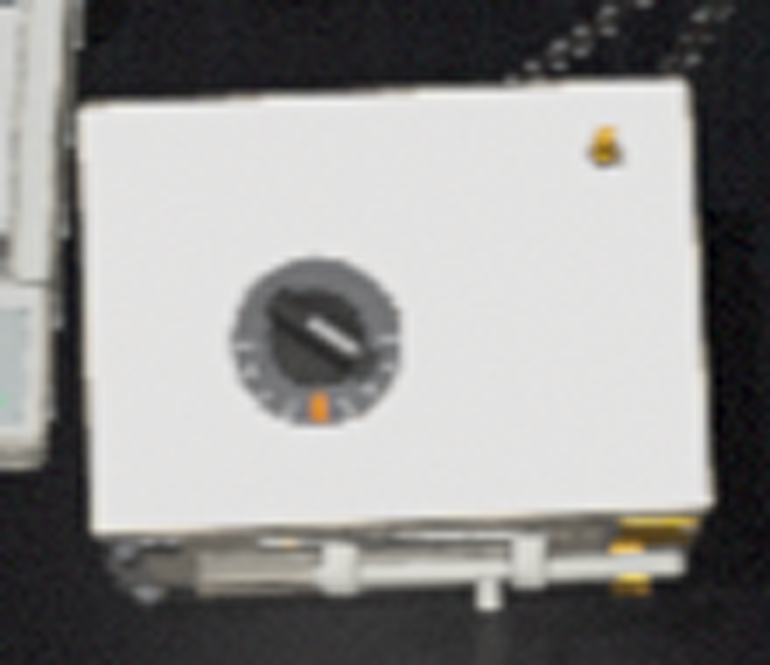

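View pics/sc.png

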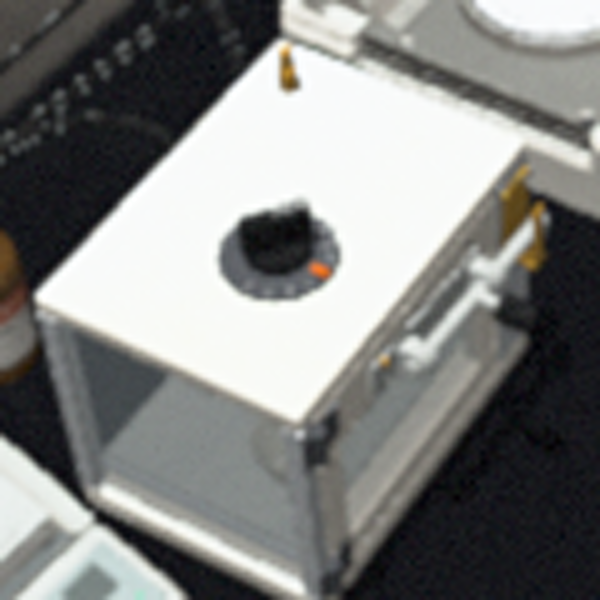

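```bash
python3 - <<'E'
from h import *
t=Cam('top');s=Cam('scene')
tc=lambda u,v:(285+(u+.5)/7-.5,105+(v+.5)/7-.5)
sc=lambda u,v:(235+(u+.5)/5-.5,135+(v+.5)/5-.5)
P={}
for n,a in dict(BL=(78,106),BR=(688,80),FR=(712,502),FL=(93,530)).items():
    P[n]=t.onz(*tc(*a),.2); print(n,P[n].round(4))
C=sum(P.values())/4
d=(P['FL']-P['FR'])+(P['BL']-P['BR']); yaw=np.arctan2(-d[0],d[1])
d2=(P['BL']-P['FL'])+(P['BR']-P['FR']); print('centre',C,'yaw',yaw,np.arctan2(d2[1],d2[0]), np.linalg.norm(d)/2,np.linalg.norm(d2)/2)
# scene corners at z .2
Q={n:s.onz(*sc(*a),.2) for n,a in dict(BL=(38,298),BR=(285,42),FR=(530,150),FL=(298,418)).items()}
for n in Q: print('s',n,Q[n].round(4))
print('dial top',t.onz(*tc(317,340),.203),'scene',s.onz(*sc(280,257),.203))
print('orange',t.onz(*tc(319,407),.203),s.onz(*sc(320,270),.203))
print('spigot top',tri(t,tc(605,132),s,sc(287,50)))
a,b=t.onz(*tc(312,322),.234),t.onz(*tc(352,349),.234);print('pointer',a,b)
print('bar',t.onz(*tc(275,292),.234),t.onz(*tc(372,360),.234))
print('boltknob scene x=?', [s.onz(*sc(515,312),z) for z in(.15,.154,.158)])
print('stem',t.onz(*tc(490,600),.154))
E
```

```text
BL [0.7263 0.1676 0.2   ]
BR [ 0.7343 -0.0728  0.2   ]
FR [ 0.566  -0.0791  0.2   ]
FL [0.5569 0.161  0.2   ]
centre [0.64588812 0.04416464 0.2       ] yaw 0.03558542836378573 0.038387799455931376 0.2403784909712593 0.1690159284238146
s BL [0.7213 0.1671 0.2   ]
s BR [ 0.7281 -0.0693  0.2   ]
s FR [ 0.5553 -0.068   0.2   ]
s FL [0.5544 0.1602 0.2   ]
dial top [0.63069706 0.0735748  0.203     ] scene [0.62615213 0.07630725 0.203     ]
orange [0.60413326 0.07290298 0.203     ] [0.60212412 0.07266127 0.203     ]
spigot top (array([ 0.70420845, -0.03905974,  0.22832051]), np.float64(0.0036516425925263952))
pointer [0.6310385  0.07473116 0.234     ] [0.62040998 0.05953577 0.234     ]
bar [0.64285274 0.08881599 0.234     ] [0.61607495 0.05194649 0.234     ]
boltknob scene x=? [array([0.52108091, 0.00341992, 0.15      ]), array([0.51923705, 0.00639027, 0.154     ]), array([0.51739319, 0.00936062, 0.158     ])]
stem [0.53478495 0.00605341 0.154     ]
```

```bash
python3 -m crank '{"xyz":[[0,0,-0.03],[0,0,-0.03],[0,0,-0.03],[0,0,-0.03],[0,0,-0.03]],"twist":[[0,0,0],[0,0,0],[0,0,0],[0,0,0],[0,0,0]],"claw":[100,100,100,100,100]}'
python3 -m crank '{"xyz":[[-0.0227,-0.0311,0],[-0.0227,-0.0311,0],[-0.0227,-0.0311,0],[-0.0227,-0.0311,0],[-0.0227,-0.0311,0]],"twist":[[0,0,0],[0,0,0],[0,0,0],[0,0,0],[0,0,0]],"claw":[100,100,100,100,100]}'
python3 -m crank '{"xyz":[[-0.0227,-0.0311,0],[-0.0227,-0.0311,0],[-0.0227,-0.0311,0],[-0.0227,-0.0311,0],[-0.0227,-0.0311,0]],"twist":[[0,0,0],[0,0,0],[0,0,0],[0,0,0],[0,0,0]],"claw":[100,100,100,100,100]}'
```

```text
clock: 0.77
eef_pos: [0.1747, -0.5475, 0.3573]
orientation: [0.0, 0.807, -0.59, 0.0]
wrist_force: [0.3, -1.3, -0.1]
gripper_width: 0.0853
clock: 1.18
eef_pos: [0.289, -0.391, 0.3558]
orientation: [0.0, 0.807, -0.59, 0.0]
wrist_force: [0.6, -0.3, -0.2]
gripper_width: 0.0854
clock: 1.6
eef_pos: [0.4028, -0.2353, 0.356]
orientation: [0.0, 0.807, -0.59, 0.0]
wrist_force: [-0.0, 0.1, 0.7]
gripper_width: 0.0857
```

```bash
python3 -m crank '{"xyz":[[-0.0227,-0.0311,0],[-0.0227,-0.0311,0],[-0.0227,-0.0311,0],[-0.0227,-0.0311,0],[-0.0227,-0.0311,0]],"twist":[[0,0,0],[0,0,0],[0,0,0],[0,0,0],[0,0,0]],"claw":[100,100,100,100,100]}'
python3 -m crank '{"xyz":[[-0.0227,-0.0311,0],[-0.0227,-0.0311,0],[-0.0227,-0.0311,0],[-0.0227,-0.0311,0],[-0.0227,-0.0311,0]],"twist":[[0,0,0],[0,0,0],[0,0,0],[0,0,0],[0,0,0]],"claw":[100,100,100,100,100]}'
for i in 1 2 3 4 5; do :; done
python3 -m crank '{"xyz":[[0,0,0],[0,0,0],[0,0,0],[0,0,0],[0,0,0]],"twist":[[0,0,-7.1],[0,0,-7.1],[0,0,-7.1],[0,0,-7.1],[0,0,-7.1]],"claw":[100,100,100,100,100]}'
python3 -m crank '{"xyz":[[0,0,0],[0,0,0],[0,0,0],[0,0,0],[0,0,0]],"twist":[[0,0,-7.1],[0,0,-7.1],[0,0,-7.1],[0,0,-7.1],[0,0,-7.1]],"claw":[100,100,100,100,100]}'
python3 -m crank '{"xyz":[[0,0,0],[0,0,0],[0,0,0],[0,0,0],[0,0,0]],"twist":[[0,0,-7.1],[0,0,-7.1],[0,0,-7.1],[0,0,-7.1],[0,0,-7.1]],"claw":[100,100,100,100,100]}'
python3 -m crank '{"xyz":[[0,0,0],[0,0,0],[0,0,0],[0,0,0],[0,0,0]],"twist":[[0,0,-7.1],[0,0,-7.1],[0,0,-7.1],[0,0,-7.1],[0,0,-7.1]],"claw":[100,100,100,100,100]}'
python3 -m crank '{"xyz":[[0,0,0],[0,0,0],[0,0,0],[0,0,0],[0,0,0]],"twist":[[0,0,-7.1],[0,0,-7.1],[0,0,-7.1],[0,0,-7.1],[0,0,-7.1]],"claw":[100,100,100,100,100]}'
python3 -m crank '{"xyz":[[0,0,0],[0,0,0],[0,0,0],[0,0,0],[0,0,0]],"twist":[[0,0,-7.1],[0,0,-7.1],[0,0,-7.1],[0,0,-7.1],[0,0,-7.1]],"claw":[100,100,100,100,100]}'
python3 - <<'E'
from h import *
from rig import monitor
w=Cam('wrist'); cv2.imwrite('pics/w1.png',w.im)
s=monitor.read_state(); r=Rq(s['orientation']).as_matrix(); print(s['eef_pos'],np.degrees(np.arctan2(r[1,0],r[0,0])),s['joint_positions'])
print(w.proj([.629,.0735,.234]),w.p)
E
```

```text
clock: 2.02
eef_pos: [0.5165, -0.0798, 0.3559]
orientation: [-0.0, 0.808, -0.59, 0.0]
wrist_force: [1.1, -0.9, 0.6]
gripper_width: 0.0859
clock: 2.43
eef_pos: [0.6301, 0.0756, 0.3558]
orientation: [-0.0, 0.808, -0.59, 0.0]
wrist_force: [1.0, -1.2, 0.5]
gripper_width: 0.0856
clock: 2.85
eef_pos: [0.6294, 0.074, 0.3553]
orientation: [0.0, 0.95, -0.313, -0.0]
wrist_force: [0.2, -0.4, 0.3]
gripper_width: 0.0855
clock: 3.27
eef_pos: [0.6294, 0.0737, 0.3556]
orientation: [0.0, 1.0, -0.008, -0.0]
wrist_force: [-0.3, 0.2, -0.4]
gripper_width: 0.0853
clock: 3.68
eef_pos: [0.6294, 0.0737, 0.3556]
orientation: [0.0, 0.955, 0.297, -0.0]
wrist_force: [0.1, -0.3, 0.1]
gripper_width: 0.0854
clock: 4.1
eef_pos: [0.6294, 0.0737, 0.3556]
orientation: [-0.0, 0.819, 0.574, -0.0]
wrist_force: [0.2, -1.1, 0.1]
gripper_width: 0.0854
clock: 4.52
eef_pos: [0.6294, 0.0737, 0.3556]
orientation: [-0.0, 0.605, 0.796, -0.0]
wrist_force: [0.4, -0.1, -0.1]
gripper_width: 0.0853
clock: 4.93
eef_pos: [0.6294, 0.0737, 0.3556]
orientation: [-0.0, 0.333, 0.943, -0.0]
wrist_force: [-0.7, 0.1, 0.9]
gripper_width: 0.0858
[0.62934731 0.07372774 0.35559318] 141.35668420482023 [-9.91658039e-03  4.70988857e-01  6.47512161e-01  1.74746107e+00
 -1.07467184e-04 -9.06259809e-01]
[319.35754236 190.73678249] [0.58426811 0.01790113 0.52485237]
```

View pics/w1.png

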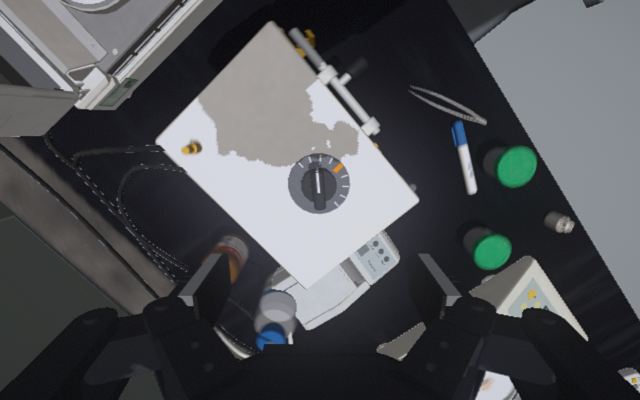

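```bash
python3 - <<'E'
from h import *
w=Cam('wrist'); w.crop('w1c.png',270,140,370,230,8); w.crop('w1b.png',260,10,440,180,4)
E
```

```text
(no output)
```

View pics/w1c.png

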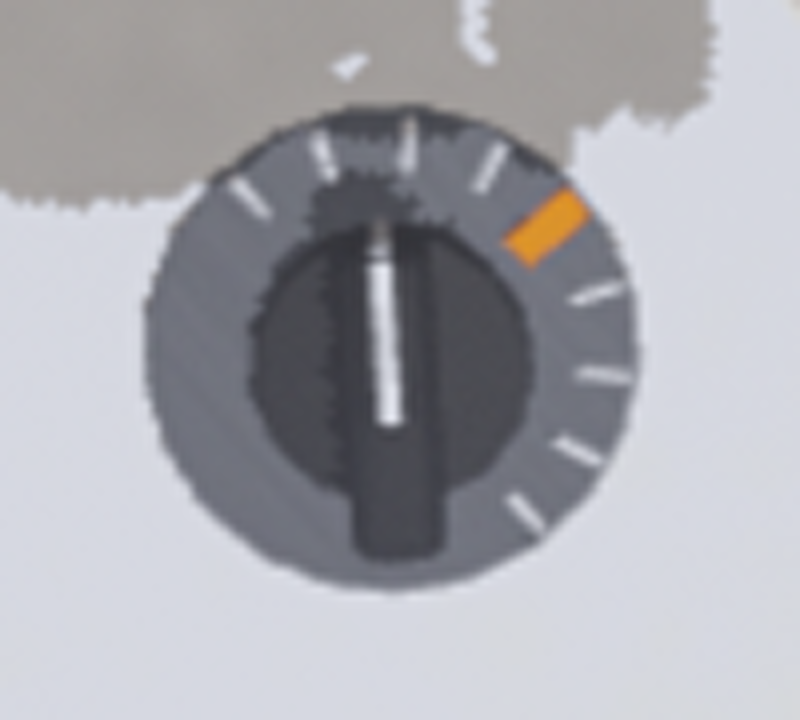

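View pics/w1b.png

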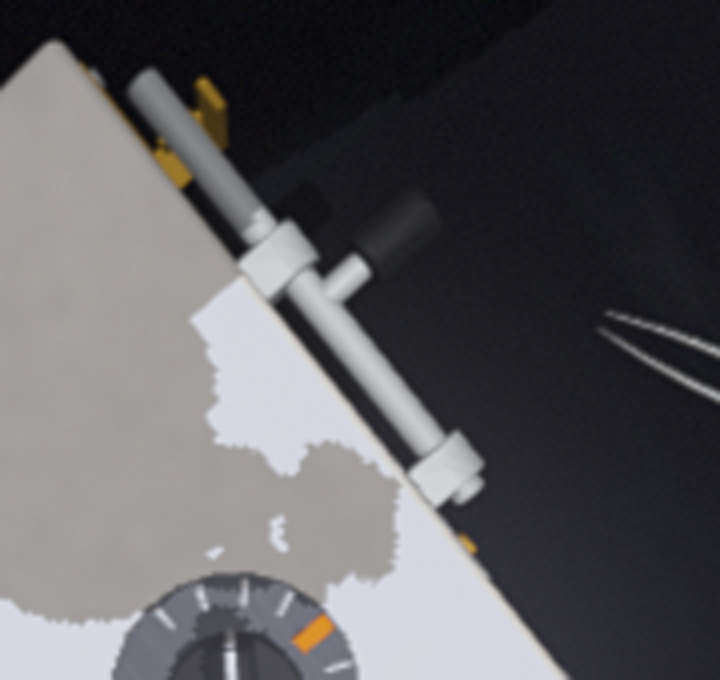

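```bash
cat >> h.py <<'E'
def up(u,v,u0,v0,k): return (u0+(u+.5)/k-.5,v0+(v+.5)/k-.5)
E
python3 - <<'E'
from h import *
w=Cam('wrist')
c=lambda u,v:up(u,v,270,140,8); b=lambda u,v:up(u,v,260,10,4)
D=w.onz(*c(393,347),.203);O=w.onz(*c(548,226),.203)
A,B=w.onz(*c(378,262),.234),w.onz(*c(391,425),.234)
E1,E0=w.onz(*c(375,222),.232),w.onz(*c(399,550),.232)
hd=lambda a,b:np.degrees(np.arctan2(*(b-a)[[1,0]]))
print('dial',D,'orange',O,hd(D,O)); print('pointer',A,B,hd(B,A)); print('bar',E1,E0,(E1+E0)/2,hd(E0,E1),np.linalg.norm(E1-E0))
print('boltknob',w.onz(*b(398,232),.154)); print('roof edge R corner',w.onz(*b(55,42),.2))
print('roof FL',w.onz(418,200,.2),'back R',w.onz(157,138,.2),'BL',w.onz(307,287,.2))
print('pivot',w.onz(*b(440,465),.165),'spigot',w.onz(193,149,.23))
E
```

```text
dial [0.62884961 0.07219356 0.203     ] orange [0.60230625 0.07254428 0.203     ] 179.24298300651174
pointer [0.61925029 0.05767778 0.234     ] [0.63096948 0.07446241 0.234     ] -124.92309584512813
bar [0.61664757 0.05391447 0.232     ] [0.64084844 0.08810134 0.232     ] [0.628748  0.0710079 0.232    ] -125.29465529530232 0.0418858491874126
boltknob [0.51606225 0.00649359 0.154     ]
roof edge R corner [ 0.5623992  -0.07686989  0.2       ]
roof FL [0.55594228 0.1578295  0.2       ] back R [ 0.73025991 -0.07237427  0.2       ] BL [0.72212485 0.16359507 0.2       ]
pivot [0.54613926 0.06381485 0.165     ] spigot [ 0.69767631 -0.03496788  0.23      ]
```

```bash
python3 -m crank '{"xyz":[[-0.0007,-0.0018,0],[0,0,0.035],[0,0,0.035],[0,0,0.035],[0,0,0.0366]],"twist":[[0,0,-3.4],[0,0,0],[0,0,0],[0,0,0],[0,0,0]],"claw":[100,100,100,100,100]}'
python3 -m crank '{"xyz":[[0,0,0],[0,0,0],[0,0,0],[0,0,0],[0,0,0]],"twist":[[0,0,0],[0,0,0],[0,0,0],[0,0,0],[0,0,0]],"claw":[50,0,0,0,0]}'
python3 -m crank '{"xyz":[[0,0,0],[0,0,0],[0,0,0],[0,0,0],[0,0,0]],"twist":[[0,0,0],[0,0,0],[0,0,0],[0,0,0],[0,0,0]],"claw":[0,0,0,0,0]}'
python3 - <<'E'
from h import *
w=Cam('wrist'); cv2.imwrite('pics/w2.png',w.im)
E
```

```text
clock: 5.5
eef_pos: [0.6288, 0.0719, 0.2132]
orientation: [0.001, 0.31, 0.951, 0.0]
wrist_force: [0.4, -0.5, -0.2]
gripper_width: 0.0857
clock: 5.92
eef_pos: [0.6311, 0.0718, 0.2176]
orientation: [0.003, 0.309, 0.951, 0.001]
wrist_force: [-0.8, 0.2, -0.1]
gripper_width: 0.0258
clock: 6.33
eef_pos: [0.6288, 0.0719, 0.2142]
orientation: [0.0, 0.308, 0.951, -0.0]
wrist_force: [0.8, -0.3, -0.1]
gripper_width: -0.0004
```

View pics/w2.png

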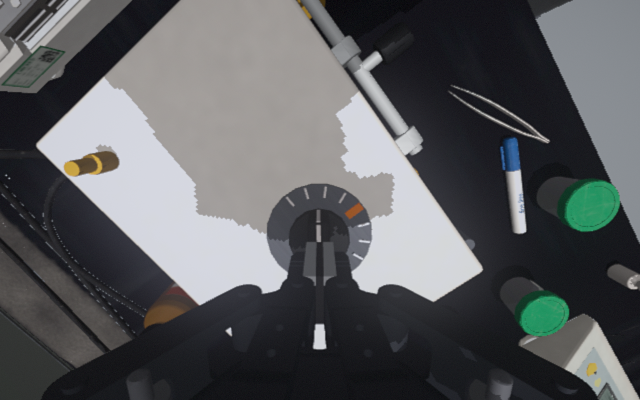

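```bash
python3 - <<'E'
from h import *
from rig import monitor
w=Cam('wrist'); w.crop('w2c.png',250,170,390,310,5)
s=monitor.read_state(); print(s['eef_pos'],s['gripper_width'],w.proj(s['eef_pos']),w.proj([.6288,.0718,.234]),w.proj([.6166,.0539,.234]),w.proj([.6408,.088,.234]))
r=Rq(s['orientation']).as_matrix(); print(w.proj(s['eef_pos']-.019*r[:,2]), r[:,2],[w.proj(s['eef_pos']+a*r[:,0]) for a in(-.006,.006)])
s2=Cam('scene'); s2.crop('s2c.png',235,120,355,240,6)
E
```

```text
[0.62868108 0.0718983  0.21399129] 0.00020219938849545843 [319.25991826 239.37944402] [318.98769312 253.92006585] [317.77588673 215.87615204] [318.61948481 286.89772235]
[319.26774905 253.12701838] [-2.05190615e-04 -7.27242110e-05 -9.99999976e-01] [array([309.31925668, 239.38333451]), array([329.20053447, 239.37555354])]
```

View pics/w2c.png

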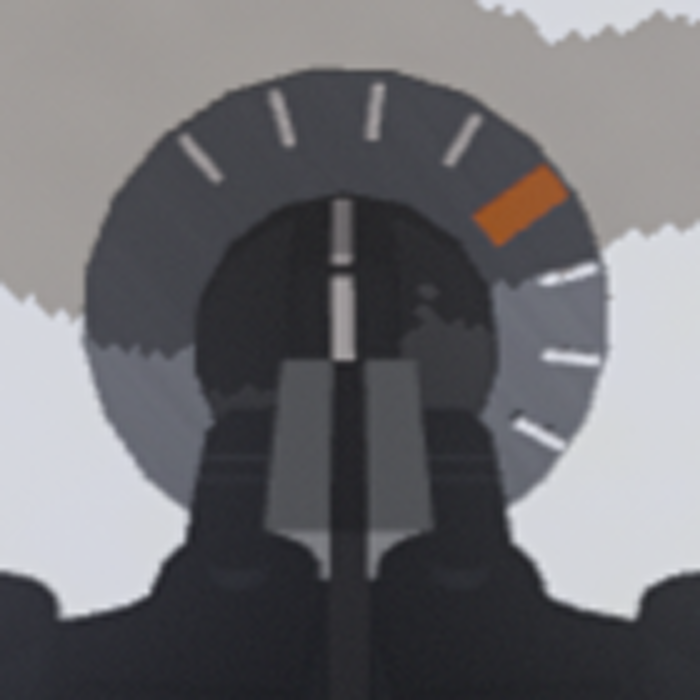

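View pics/s2c.png

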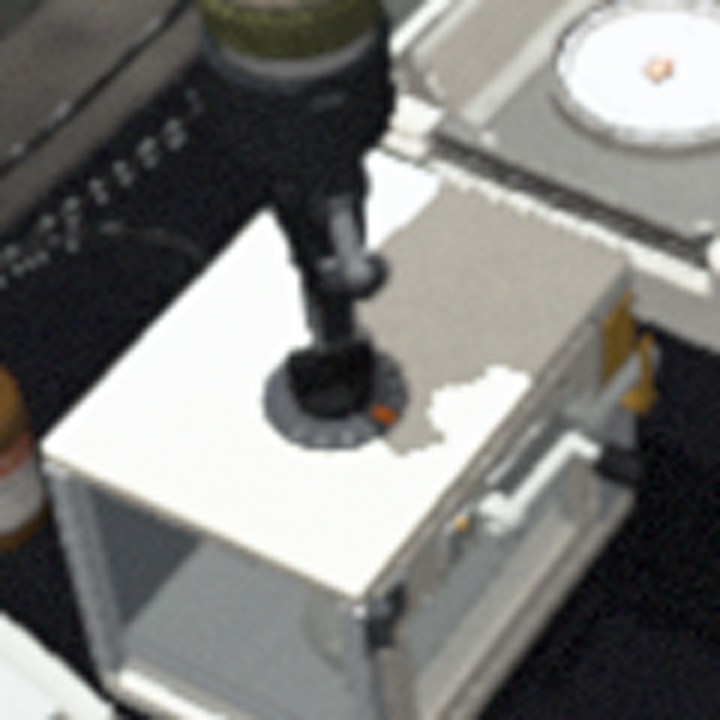

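```bash
python3 - <<'E'
from h import *
w=Cam('wrist'); s=Cam('scene')
g=lambda im:(255*(im/255.)**.45).astype(np.uint8)
a=cv2.resize(g(w.im)[200:300,270:370],None,fx=5,fy=5,interpolation=2)
b=cv2.resize(g(s.im)[155:205,265:315],None,fx=10,fy=10,interpolation=2)
cv2.imwrite('pics/g3.png',cv2.resize(np.hstack([a,b]),(800,400)))
E
```

```text
(no output)
```

View pics/g3.png

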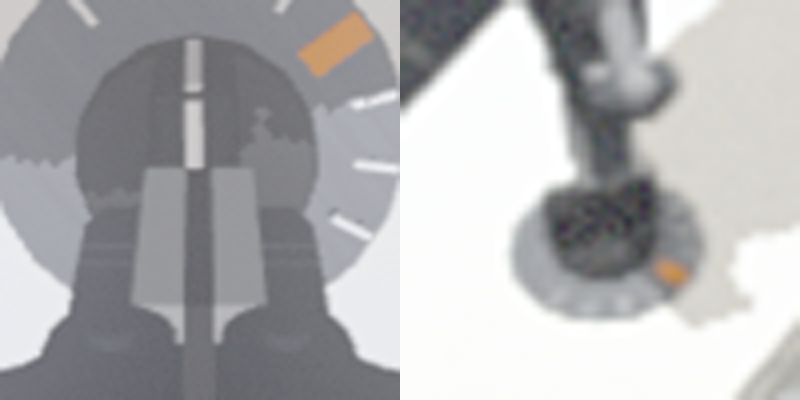

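```bash
python3 - <<'E'
from h import *
s=Cam('scene')
for z in (.214,.224,.234,.244,.254): print(z,(s.proj([.6287,.0719,z])-[265,155]+.5)*8+[400,0])
w=Cam('wrist');t=np.array([.62868,.0719])
for z in (.214,.224,.234,.244,.254): print(z,(w.proj([*t,z])-[270,200])*4)
E
python3 -m crank '{"xyz":[[0,0,0],[0,0,0],[0,0,0],[0,0,0],[0,0,0]],"twist":[[0,0,0],[0,0,0],[0,0,0],[0,0,0],[0,0,0]],"claw":[40,40,40,40,40]}'
python3 - <<'E'
from h import *
w=Cam('wrist'); s=Cam('scene')
g=lambda im:(255*(im/255.)**.45).astype(np.uint8)
a=cv2.resize(g(w.im)[200:300,270:370],None,fx=5,fy=5,interpolation=2)
b=cv2.resize(g(s.im)[155:205,265:315],None,fx=10,fy=10,interpolation=2)
cv2.imwrite('pics/g4.png',cv2.resize(np.hstack([a,b]),(800,400)))
E
```

```text
0.214 [607.57492534 218.86678717]
0.224 [605.04078503 198.46259494]
0.234 [602.47244607 177.78304479]
0.244 [599.8692115  156.82252485]
0.254 [597.23036526 135.57526973]
0.214 [196.92337056 157.83451632]
0.224 [196.94623287 185.3465634 ]
0.234 [196.97178369 216.0938893 ]
0.244 [197.00052685 250.68282354]
0.254 [197.03310051 289.88130238]
clock: 7.1
eef_pos: [0.6288, 0.0719, 0.2141]
orientation: [0.0, 0.308, 0.951, -0.0]
wrist_force: [0.2, 0.0, -0.9]
gripper_width: 0.034
```

View pics/g4.png

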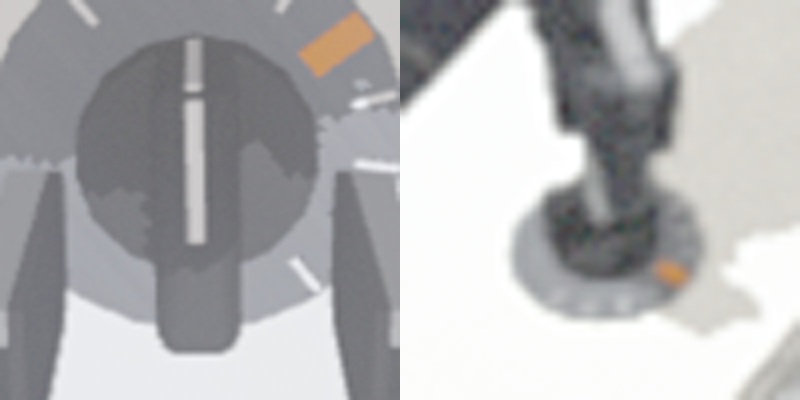

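```bash
python3 - <<'E'
from h import *
t=Cam('top');s=Cam('scene');w=Cam('wrist')
tc=lambda u,v:up(u,v,285,105,7); sc=lambda u,v:up(u,v,235,135,5)
A=dict(BL=(78,106),BR=(688,80),FR=(712,502),FL=(93,530),dial=(317,340),orange=(319,407));B=dict(BL=(38,298),BR=(285,42),FR=(530,150),FL=(298,418),dial=(280,257),orange=(320,270))
for n in A: print(n,tri(t,tc(*A[n]),s,sc(*B[n])))
g=lambda im:(255*(im/255.)**.6).astype(np.uint8)
cv2.imwrite('pics/w5.png',g(w.im))
print(t.p,s.p,w.p)
E
```

```text
BL (array([0.72499353, 0.16660136, 0.19788444]), np.float64(0.004371505748065982))
BR (array([ 0.73446196, -0.07413478,  0.19378077]), np.float64(0.0036603732765540776))
FR (array([ 0.56646041, -0.08156374,  0.18349738]), np.float64(0.00500799103991737))
FL (array([0.55583327, 0.16039799, 0.19961262]), np.float64(0.002494113955429028))
dial (array([0.63063868, 0.07307301, 0.19777908]), np.float64(0.002620830185852409))
orange (array([0.60342957, 0.07248576, 0.20231311]), np.float64(0.0018558044726265748))
[0.33288029 0.0413296  1.58656213] [0.10481666 0.6739982  1.0530294 ] [0.58663787 0.01375567 0.38333986]
```

View pics/w5.png

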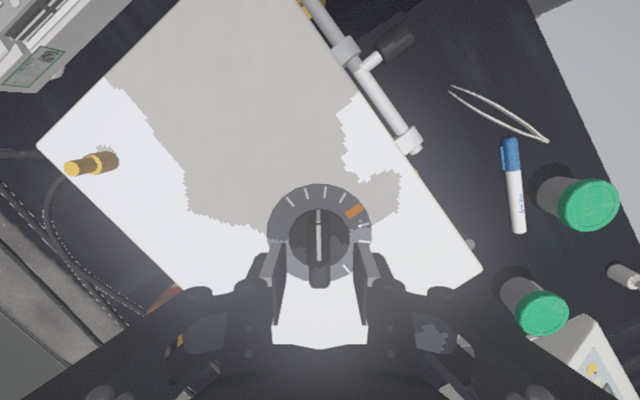

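```bash
python3 -m crank '{"xyz":[[0,0,0.004],[0,0,0.004],[0,0,0.004],[0,0,0.002],[0,0,0]],"twist":[[0,0,0],[0,0,0],[0,0,0],[0,0,0],[0,0,0]],"claw":[40,40,40,40,40]}'
python3 - <<'E'
from h import *
w=Cam('wrist'); s=Cam('scene')
g=lambda im:(255*(im/255.)**.45).astype(np.uint8)
a=cv2.resize(g(w.im)[200:300,270:370],None,fx=5,fy=5,interpolation=2)
b=cv2.resize(g(s.im)[155:205,265:315],None,fx=10,fy=10,interpolation=2)
cv2.imwrite('pics/g5.png',cv2.resize(np.hstack([a,b]),(800,400)))
E
```

```text
clock: 7.77
eef_pos: [0.6282, 0.0719, 0.199]
orientation: [-0.001, 0.308, 0.951, -0.0]
wrist_force: [-0.3, 0.1, 0.4]
gripper_width: 0.0341
```

View pics/g5.png

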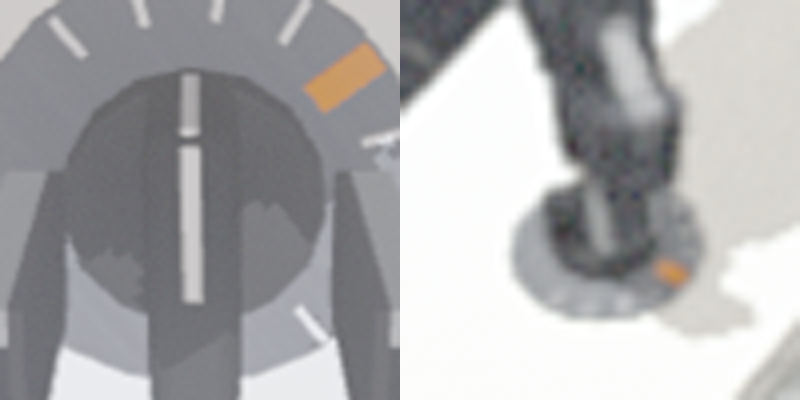

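```bash
python3 -m crank '{"xyz":[[0,0,0.004],[0,0,0.004],[0,0,0.003],[0,0,0],[0,0,0]],"twist":[[0,0,0],[0,0,0],[0,0,0],[0,0,0],[0,0,0]],"claw":[40,40,40,40,40]}'
python3 -m crank '{"xyz":[[0,0,0],[0,0,0],[0,0,0],[0,0,0],[0,0,0]],"twist":[[0,0,0],[0,0,0],[0,0,0],[0,0,0],[0,0,0]],"claw":[0,0,0,0,0]}'
python3 - <<'E'
from h import *
w=Cam('wrist'); s=Cam('scene')
g=lambda im:(255*(im/255.)**.45).astype(np.uint8)
a=cv2.resize(g(w.im)[200:300,270:370],None,fx=5,fy=5,interpolation=2)
b=cv2.resize(g(s.im)[155:205,265:315],None,fx=10,fy=10,interpolation=2)
cv2.imwrite('pics/g6.png',cv2.resize(np.hstack([a,b]),(800,400)))
E
```

```text
clock: 8.28
eef_pos: [0.6285, 0.0719, 0.1887]
orientation: [-0.0, 0.308, 0.951, -0.0]
wrist_force: [-0.2, -0.1, -0.9]
gripper_width: 0.034
clock: 8.7
eef_pos: [0.6291, 0.0717, 0.1895]
orientation: [0.0, 0.308, 0.951, -0.0]
wrist_force: [0.8, -1.3, 1.6]
gripper_width: 0.0105
```

View pics/g6.png

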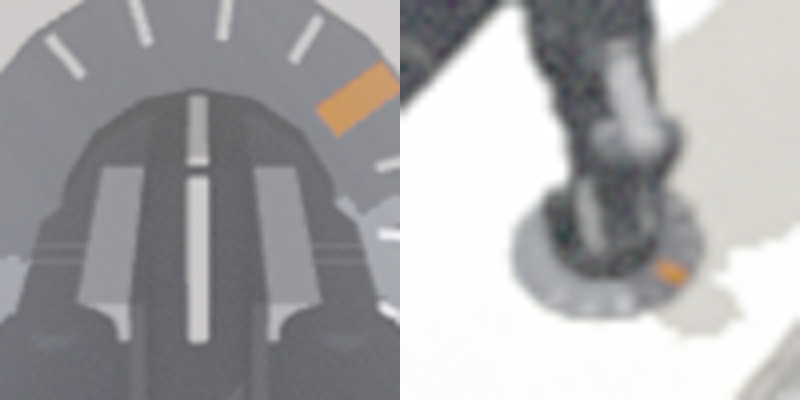

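```bash
python3 -m crank '{"xyz":[[0,0,0],[0,0,0],[0,0,0],[0,0,0],[0,0,0]],"twist":[[0,0,0],[0,0,5],[0,0,6],[0,0,6],[0,0,6]],"claw":[0,0,0,0,0]}'
python3 -m crank '{"xyz":[[0,0,0],[0,0,0],[0,0,0],[0,0,0],[0,0,0]],"twist":[[0,0,6],[0,0,6],[0,0,6],[0,0,6],[0,0,6]],"claw":[0,0,0,0,0]}'
python3 - <<'E'
from h import *
w=Cam('wrist'); cv2.imwrite('pics/w7.png',(255*(w.im/255.)**.6).astype(np.uint8))
E
```

```text
clock: 9.22
eef_pos: [0.6284, 0.0724, 0.1894]
orientation: [-0.0, 0.494, 0.87, 0.0]
wrist_force: [-1.4, 1.2, 5.2]
gripper_width: 0.0107
clock: 9.63
eef_pos: [0.628, 0.0736, 0.1894]
orientation: [-0.001, 0.702, 0.712, 0.001]
wrist_force: [-2.7, 5.3, 5.5]
gripper_width: 0.0107
```

View pics/w7.png

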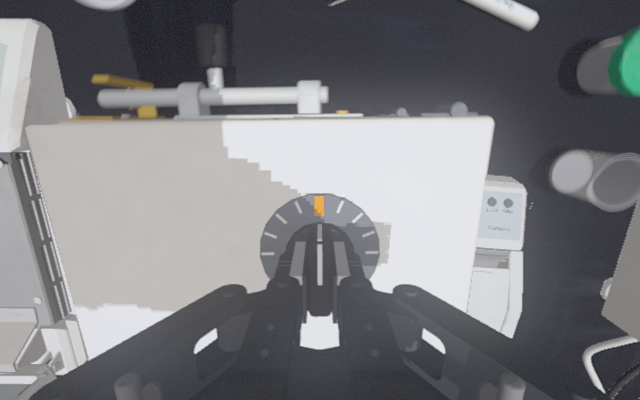

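```bash
python3 -m crank '{"xyz":[[0,0,0],[0,0,0],[0,0,0],[0,0,-0.03],[0,0,-0.03]],"twist":[[0,0,0],[0,0,0],[0,0,0],[0,0,0],[0,0,0]],"claw":[45,45,45,45,45]}'
python3 -m crank '{"xyz":[[0,0,-0.02],[-0.022,-0.038,0],[-0.022,-0.038,0],[-0.022,-0.039,0],[0,0,0]],"twist":[[0,0,0],[0,0,-1],[0,0,0],[0,0,0],[0,0,0]],"claw":[70,70,70,70,70]}'
python3 - <<'E'
from h import *
from rig import monitor
w=Cam('wrist'); cv2.imwrite('pics/w8.png',(255*(w.im/255.)**.6).astype(np.uint8))
s=monitor.read_state(); print(s['eef_pos'],s['orientation'],w.p,w.R[:,2])
t=Cam('top'); t.crop('t8.png',285,90,395,190,7)
E
```

```text
clock: 10.1
eef_pos: [0.6271, 0.0715, 0.2471]
orientation: [-0.002, 0.7, 0.714, -0.002]
wrist_force: [1.7, 0.2, -0.0]
gripper_width: 0.0388
clock: 10.52
eef_pos: [0.515, 0.0043, 0.2682]
orientation: [-0.002, 0.695, 0.719, -0.003]
wrist_force: [-0.7, -0.2, -0.3]
gripper_width: 0.0597
[0.51868171 0.00498438 0.26898367] [-0.00073171  0.69480345  0.71919867 -0.00094801] [0.44479849 0.00133462 0.43795871] [ 0.27188633  0.00827282 -0.96229381]
```

View pics/w8.png

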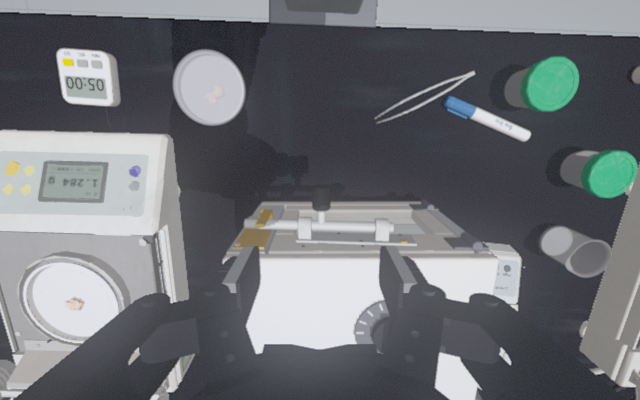

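View pics/t8.png

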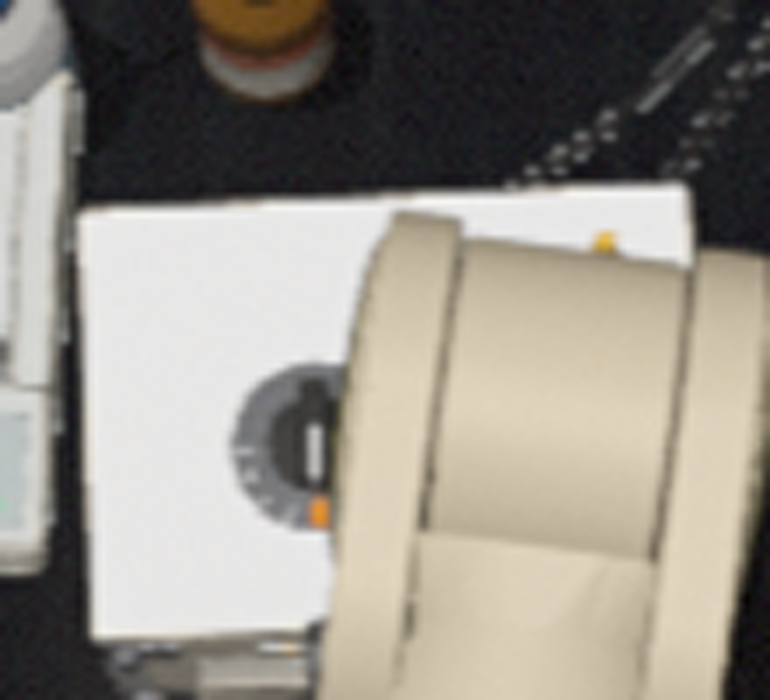

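```bash
python3 - <<'E'
from h import *
from rig import monitor
t=Cam('top');w=Cam('wrist');s=monitor.read_state(); print(s['eef_pos'])
r=Rq(s['orientation']).as_matrix(); print(r.round(3).tolist())
for n,a,b in [('petri',(404,236),(209,88)),('cup lid1',(231.5,208),(609,175)),('cup lid3',(264.5,242),(552,83)),('FLroof',up(93,530,285,105,7),(497,259))]:
    print(n,tri(t,a,w,b))
for dz in (0,.02):
  w2=w; w2.p=w.p+[0,0,dz]; print('knob',w2.onz(320,197,.163)); w2.p=w2.p-[0,0,dz]
w.crop('w8c.png',220,170,420,270,4)
E
```

```text
[0.52322762 0.00611701 0.2695096 ]
[[-0.037, 0.999, 0.002], [0.999, 0.037, -0.0], [-0.0, 0.002, -1.0]]
petri (array([ 0.41764776, -0.14939114, -0.00670829]), np.float64(0.006437880450277322))
cup lid1 (array([0.5037783 , 0.37001178, 0.06210634]), np.float64(0.013109767533811597))
cup lid3 (array([0.40056579, 0.27248549, 0.05808885]), np.float64(0.009483203653095072))
FLroof (array([0.55920424, 0.1587644 , 0.20561048]), np.float64(0.007255748006540959))
knob [0.52499103 0.00583153 0.163     ]
knob [0.53037174 0.00605932 0.163     ]
```

View pics/w8c.png

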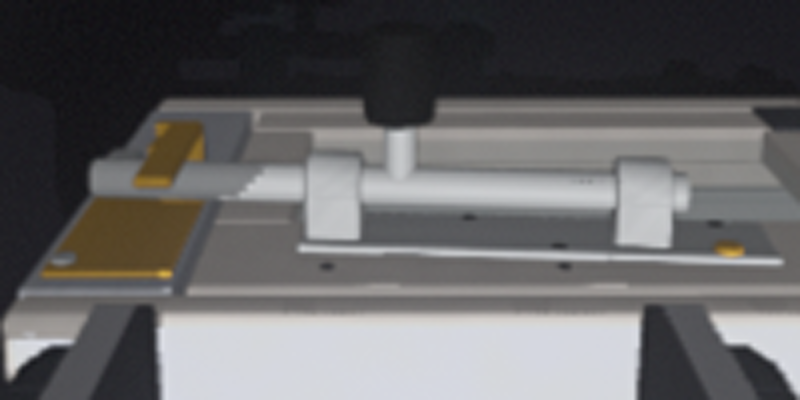

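```bash
python3 -m crank '{"xyz":[[0,0,0],[0,0,0],[0,0,0],[0,0,0],[0,0,0]],"twist":[[0,0,0],[0,0,0],[0,0,0],[0,0,0],[0,0,0]],"claw":[70,70,70,70,70]}'
python3 - <<'E'
from h import *
from rig import monitor
for i in range(3):
  w=Cam('wrist');s=monitor.read_state(); print(s['clock'],s['eef_pos'],s['joint_positions'],s['joint_velocities'],w.p)
for dz in (0,.02):
  w.p=w.p+[0,0,dz]; print('knob',w.onz(320,197,.163))
cv2.imwrite('pics/w9.png',w.im)
m=w.im[175:215,295:345].max(2)<45
print(np.array(np.where(m)).mean(1)+[175,295])
E
```

```text
clock: 11.13
eef_pos: [0.5226, 0.0066, 0.2688]
orientation: [-0.0, 0.694, 0.72, -0.0]
wrist_force: [0.0, 0.0, 0.4]
gripper_width: 0.0602
11.1833 [0.52255461 0.00656897 0.26887391] [-1.41051970e-01  2.00685415e-01  5.09258277e-02  1.42131320e+00
 -1.01526524e-04 -1.78042169e-01] [-0.00358571 -0.00469231 -0.00340367 -0.00025715 -0.00015919  0.00051876] [0.45128649 0.00336221 0.43810807]
11.2333 [0.52248209 0.00650892 0.26891001] [-1.41192301e-01  2.00468712e-01  5.07423266e-02  1.42127061e+00
 -9.28981966e-05 -1.78074196e-01] [-1.81518767e-03 -3.36743180e-03 -2.66623214e-03  3.55779122e-04
  2.75372758e-05 -9.36540904e-04] [0.45117547 0.00332292 0.4381501 ]
11.2833 [0.52241812 0.00646152 0.26895738] [-1.41312589e-01  2.00298873e-01  5.06447082e-02  1.42130084e+00
 -7.39468121e-05 -1.78065507e-01] [-0.00153685 -0.00503362 -0.0005295   0.00083986  0.00062919 -0.00149961] [0.45108371 0.00328432 0.43819559]
knob [0.52459463 0.00655507 0.163     ]
knob [0.52993708 0.00679277 0.163     ]
[185.41049672 319.38987816]
```

```bash
python3 -m crank '{"xyz":[[0,0,0],[0,0,0],[0,0,0],[0,0,0],[0,0,0]],"twist":[[0,0,0],[0,0,0],[0,0,0],[0,0,0],[0,0,0]],"claw":[0,0,0,0,0]}'
python3 -m crank '{"xyz":[[0,0,0],[0,0,0],[0,0,0],[0,0,0],[0,0,0]],"twist":[[0,0,0],[0,0,0],[0,0,0],[0,0,0],[0,0,0]],"claw":[0,0,0,0,0]}'
python3 - <<'E'
from h import *
from rig import monitor
c=Cam('scene');s=monitor.read_state();p=s['eef_pos'];print(p,s['gripper_width'])
u=c.proj(p).round().astype(int); print(c.proj(p)); u0,v0=u-[50,40]
g=(255*(c.im/255.)**.5).astype(np.uint8)
im=cv2.resize(g[v0:v0+80,u0:u0+100],None,fx=8,fy=8,interpolation=2)
for dz in (0,.02,.04):
  q=((c.proj(p+[0,0,dz])-[u0,v0]+.5)*8).astype(int); cv2.circle(im,tuple(int(x) for x in q),4,(0,0,255),1)
cv2.imwrite('pics/s10.png',im)
E
```

```text
clock: 11.7
eef_pos: [0.5223, 0.0064, 0.2691]
orientation: [0.0, 0.694, 0.72, 0.0]
wrist_force: [0.8, -0.5, -1.0]
gripper_width: 0.0005
clock: 12.12
eef_pos: [0.5223, 0.0064, 0.2691]
orientation: [0.0, 0.694, 0.72, -0.0]
wrist_force: [-0.4, 0.0, -0.1]
gripper_width: 0.0002
[0.52231206 0.006368   0.26907459] 0.00015204871769052404
[336.59093086 167.39943962]
```

View pics/s10.png

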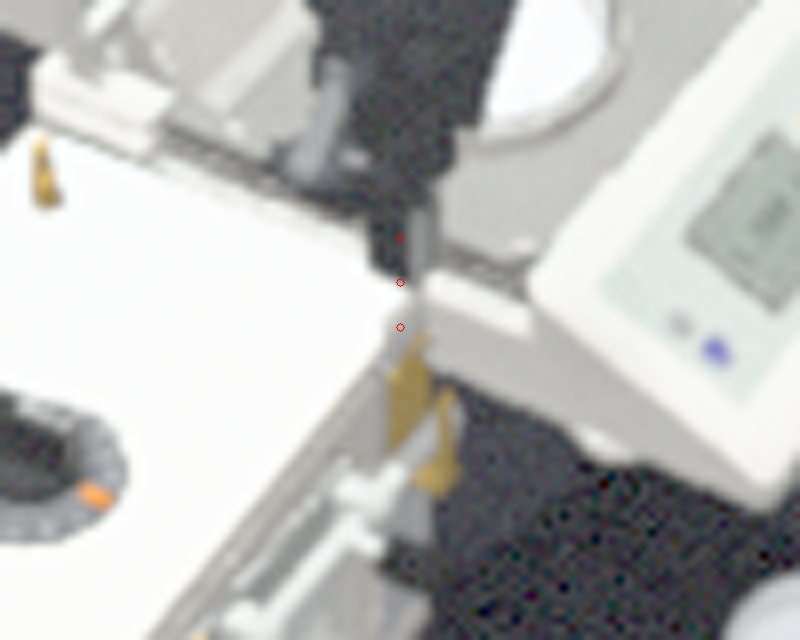

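```bash
python3 - <<'E'
from h import *
w=Cam('wrist');print(w.p)
g=(255*(w.im/255.)**.35).astype(np.uint8)
cv2.imwrite('pics/w11.png',cv2.resize(g[165:235,270:370],None,fx=8,fy=8,interpolation=2))
t=Cam('scene');
E
```

```text
[0.45087652 0.0031532  0.43833536]
```

View pics/w11.png

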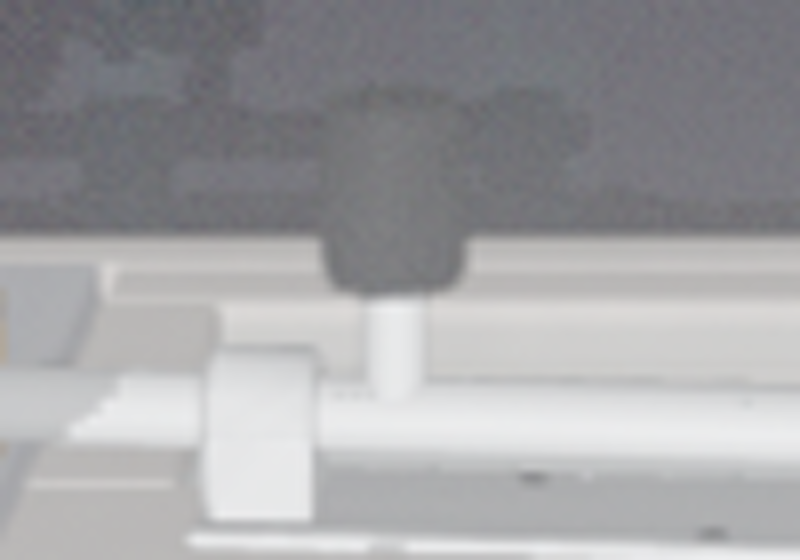

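```bash
python3 - <<'E'
from h import *
w=Cam('wrist')
print(w.onz(*up(394,192,270,165,8),.154), 'inner end',w.onz(*up(394,292,270,165,8),.156),'outer',w.onz(*up(394,95,270,165,8),.158))
print('rod',w.onz(*up(394,430,270,165,8),.159))
E
```

```text
[0.51852861 0.0050432  0.154     ] inner end [0.53048707 0.00547487 0.156     ] outer [0.50587696 0.00459796 0.158     ]
rod [0.54710995 0.00607532 0.159     ]
```

```bash
python3 -m crank '{"xyz":[[0,0,0],[0,0,0],[-0.0005,-0.0062,0.025],[-0.0005,-0.0062,0.025],[-0.0004,-0.0062,0.025]],"twist":[[-7,0,0],[-7,0,0],[0,0,0],[0,0,0],[0,0,0]],"claw":[50,50,50,50,50]}'
python3 - <<'E'
from h import *
from rig import monitor
w=Cam('wrist');s=monitor.read_state();print(s['eef_pos'],Rq(s['orientation']).as_matrix().round(3).tolist())
cv2.imwrite('pics/w12.png',(255*(w.im/255.)**.5).astype(np.uint8))
c=Cam('scene'); g=(255*(c.im/255.)**.5).astype(np.uint8)
cv2.imwrite('pics/s12.png',cv2.resize(g[145:225,290:390],None,fx=7,fy=7,interpolation=2))
E
```

```text
clock: 12.73
eef_pos: [0.5222, 0.0049, 0.1923]
orientation: [0.086, 0.689, 0.714, 0.089]
wrist_force: [1.7, 0.1, -0.1]
gripper_width: 0.0431
[0.51847364 0.00545648 0.18576147] [[-0.036, 0.971, 0.235], [0.999, 0.035, 0.01], [0.001, 0.235, -0.972]]
```

View pics/w12.png

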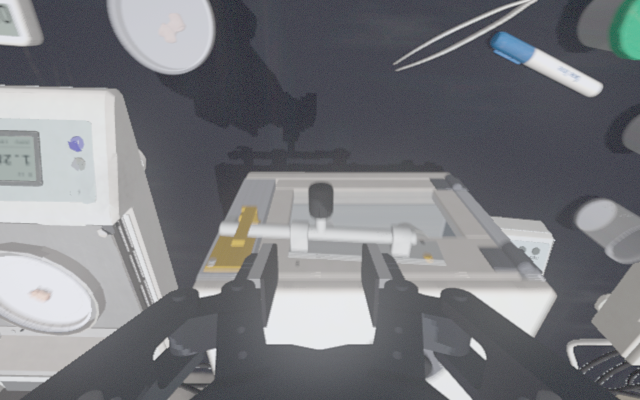

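View pics/s12.png

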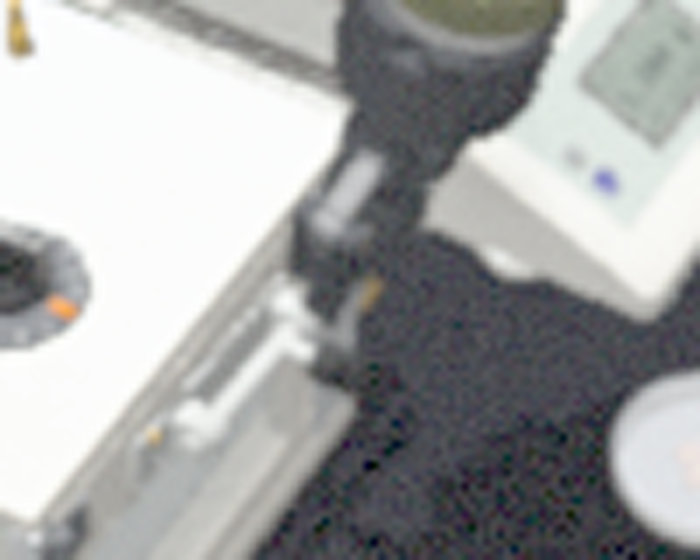

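```bash
python3 - <<'E'
from h import *
from rig import monitor
w=Cam('wrist');s=monitor.read_state();p=s['eef_pos'];r=Rq(s['orientation']).as_matrix();print(p)
k=w.onz(320,200,.154);print(k)
tgt=k+[-.002,0,0]+.031*r[:,2]; print(tgt,r.T@(tgt-p))
E
```

```text
[0.5205459  0.00525678 0.19017377]
[0.51082104 0.00508578 0.154     ]
[0.51618897 0.00537894 0.12388974] [ 0.0002264  -0.01999125  0.06334721]
```

```bash
python3 -m crank '{"xyz":[[0,-0.006,0.022],[0,-0.006,0.022],[0,0,0],[0,0,0],[0,0,0]],"twist":[[0,0,0],[0,0,0],[0,0,0],[0,0,0],[0,0,0]],"claw":[50,50,50,50,50]}'
python3 - <<'E'
from h import *
from rig import monitor
w=Cam('wrist');s=monitor.read_state();print(s['eef_pos'],s['wrist_force'])
w.im=(255*(w.im/255.)**.5).astype(np.uint8); w.crop('w13.png',220,150,420,290,4)
c=Cam('scene'); g=(255*(c.im/255.)**.5).astype(np.uint8)
cv2.imwrite('pics/s13.png',cv2.resize(g[145:225,290:390],None,fx=7,fy=7,interpolation=2))
E
```

```text
clock: 13.3
eef_pos: [0.5231, 0.0047, 0.1484]
orientation: [0.086, 0.689, 0.714, 0.088]
wrist_force: [-1.7, -0.2, 0.3]
gripper_width: 0.0425
[0.52325589 0.00468145 0.14858544] [ 0.92730881  0.73014039 -0.47688481]
```

View pics/w13.png

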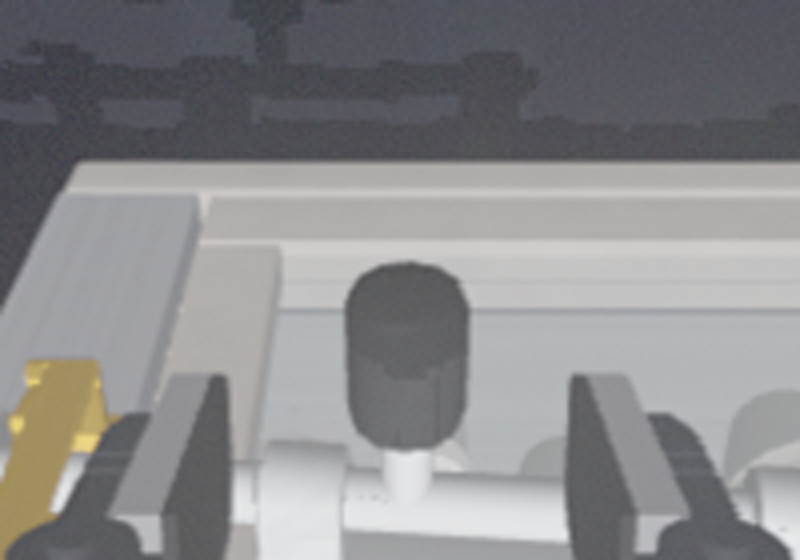

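View pics/s13.png

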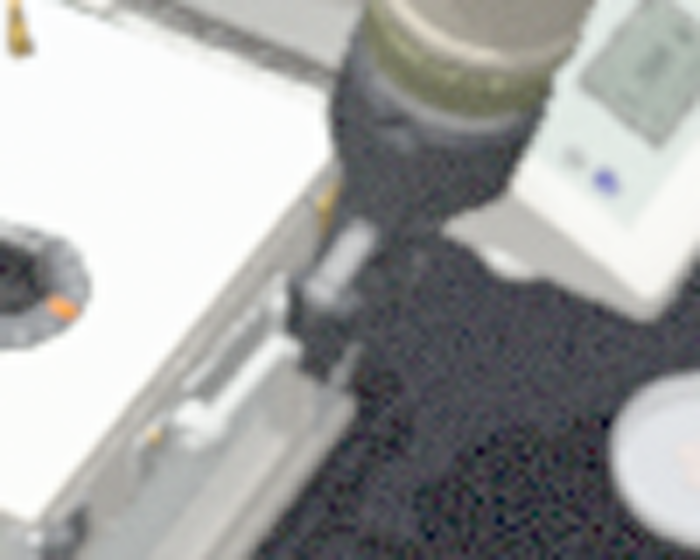

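```bash
python3 - <<'E'
from h import *
from rig import monitor
w=Cam('wrist');s=monitor.read_state();p=s['eef_pos'];r=Rq(s['orientation']).as_matrix();print(p,w.p)
def at(u,v,d):
    X=w.p+w.R@(np.array([(u-w.c[0])/w.f,(v-w.c[1])/w.f,1])*d); return X, r.T@(X-p)
k=up(407,355,220,150,4)
print('knob by size',at(*k,.177)); print('by z',w.onz(*k,.154),r.T@(w.onz(*k,.154)-p))
for n,q in dict(Ltip=(230,375),Rtip=(568,375)).items(): print(n,at(*up(*q,220,150,4),.157))
E
```

```text
[0.52299281 0.00470797 0.14828275] [4.12722591e-01 1.09543720e-04 2.95233695e-01]
knob by size (array([0.5198018 , 0.0050666 , 0.15289962]), array([ 0.00047183, -0.00194781, -0.00525453]))
by z [0.51897398 0.00502827 0.154     ] [ 0.00046303 -0.00248166 -0.00652438]
Ltip (array([ 0.51077062, -0.01835635,  0.17032253]), array([-0.02261758, -0.00726581, -0.02455097]))
Rtip (array([0.50918248, 0.02546043, 0.17026975]), array([ 0.02122799, -0.00725306, -0.0245272 ]))
```

```bash
python3 -m crank '{"xyz":[[0.0005,-0.002,0.013],[0,-0.001,0.013],[0,0,0],[0,0,0],[0,0,0]],"twist":[[0,0,0],[0,0,0],[0,0,0],[0,0,0],[0,0,0]],"claw":[50,50,50,50,50]}'
python3 - <<'E'
from h import *
from rig import monitor
w=Cam('wrist');s=monitor.read_state();print(s['eef_pos'],s['wrist_force'])
w.im=(255*(w.im/255.)**.5).astype(np.uint8); w.crop('w14.png',220,170,420,310,4)
E
```

```text
clock: 13.87
eef_pos: [0.5254, 0.0055, 0.1213]
orientation: [0.085, 0.689, 0.715, 0.088]
wrist_force: [1.2, 0.3, 0.1]
gripper_width: 0.043
[0.52558627 0.00539244 0.12147309] [-0.16043054  0.50017206  0.06205802]
```

View pics/w14.png

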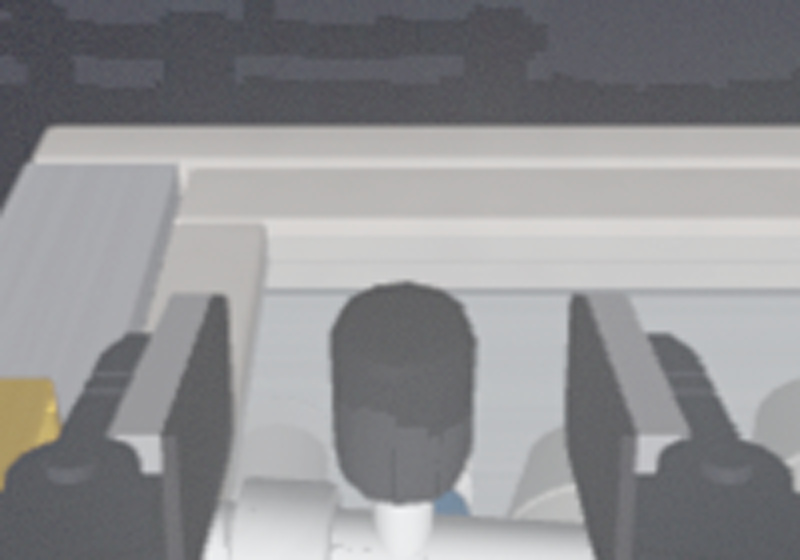

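```bash
python3 -m crank '{"xyz":[[0,0,0.004],[0,0,0],[0,0,0],[0,0,0],[0,0,0]],"twist":[[0,0,0],[0,0,0],[0,0,0],[0,0,0],[0,0,0]],"claw":[50,50,0,0,0]}'
python3 -m crank '{"xyz":[[0,0,0],[0,0,0],[0,0,0],[0,0,0],[0,0,0]],"twist":[[0,0,0],[0,0,0],[0,0,0],[0,0,0],[0,0,0]],"claw":[0,0,0,0,0]}'
python3 - <<'E'
from h import *
from rig import monitor
w=Cam('wrist');s=monitor.read_state();print(s['eef_pos'],s['wrist_force'])
w.im=(255*(w.im/255.)**.5).astype(np.uint8); w.crop('w15.png',220,170,420,310,4)
E
```

```text
clock: 14.33
eef_pos: [0.5259, 0.0055, 0.1166]
orientation: [0.085, 0.689, 0.715, 0.088]
wrist_force: [-0.9, -0.6, 1.6]
gripper_width: 0.0155
clock: 14.75
eef_pos: [0.5259, 0.0055, 0.1166]
orientation: [0.085, 0.689, 0.714, 0.088]
wrist_force: [-1.8, 0.4, 2.2]
gripper_width: 0.0157
[0.52591865 0.0055303  0.11657668] [-2.03176185  0.37142207  3.69574528]
```

View pics/w15.png

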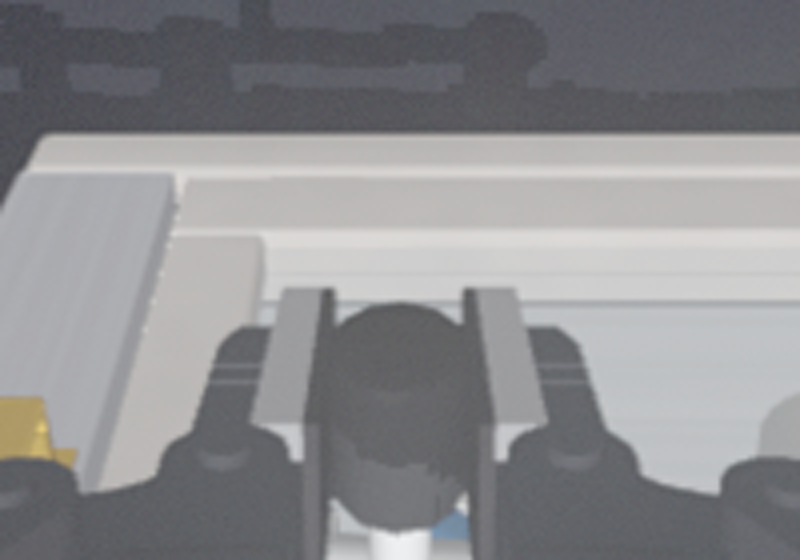

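```bash
python3 -m crank '{"xyz":[[0,0.0005,-0.0020],[0,0.0005,-0.0020],[0,0.0005,-0.0020],[0,0.0004,-0.0017],[0,0,0]],"twist":[[0,0,0],[0,0,0],[0,0,0],[0,0,0],[0,0,0]],"claw":[0,0,0,0,0]}'
python3 -m crank '{"xyz":[[0,0,0],[0,0,0],[0,0,0],[0,0,0],[0,0,0]],"twist":[[0,0,0],[0,0,0],[0,0,0],[0,0,0],[0,0,0]],"claw":[0,0,0,0,0]}'
python3 - <<'E'
from h import *
w=Cam('wrist')
cv2.imwrite('pics/w16.png',(255*(w.im/255.)**.5).astype(np.uint8))
c=Cam('scene'); g=(255*(c.im/255.)**.5).astype(np.uint8)
cv2.imwrite('pics/s16.png',cv2.resize(g[145:225,290:390],None,fx=7,fy=7,interpolation=2))
E
```

```text
clock: 15.22
eef_pos: [0.5257, 0.0055, 0.1246]
orientation: [0.085, 0.689, 0.715, 0.088]
wrist_force: [-1.0, -0.1, -1.5]
gripper_width: 0.0158
clock: 15.63
eef_pos: [0.5257, 0.0055, 0.1243]
orientation: [0.085, 0.689, 0.715, 0.088]
wrist_force: [-1.1, 0.2, -1.8]
gripper_width: 0.0158
```

View pics/w16.png

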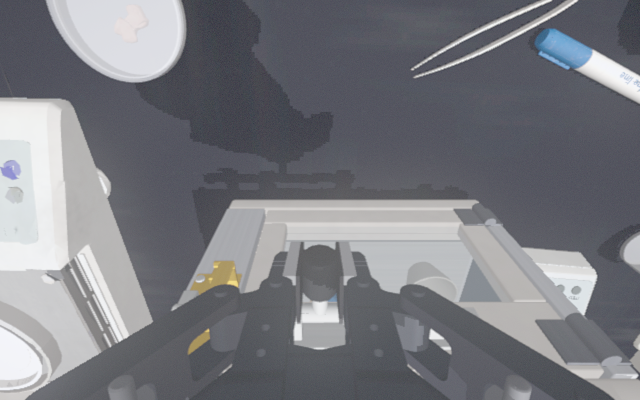

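View pics/s16.png

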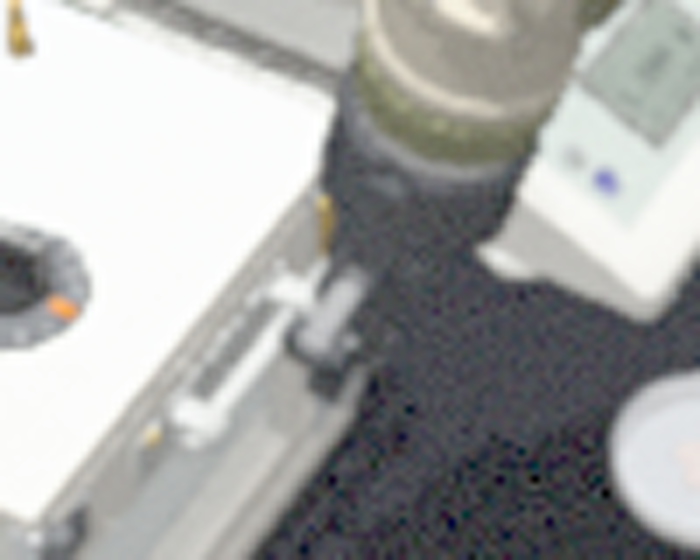

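```bash
python3 -m crank '{"xyz":[[0.002,0,0],[0.002,0,0],[0.002,0,0],[0.002,0,0],[0,0,0]],"twist":[[0,0,0],[0,0,0],[0,0,0],[0,0,0],[0,0,0]],"claw":[0,0,0,0,0]}'
```

```text
clock: 16.15
eef_pos: [0.5254, 0.0141, 0.1242]
orientation: [0.084, 0.689, 0.715, 0.088]
wrist_force: [-0.1, 0.1, -2.3]
gripper_width: 0.0157
```

```bash
python3 -m crank '{"xyz":[[0.005,0,0],[0.005,0,0],[0.005,0,0],[0.005,0,0],[0.003,0,0]],"twist":[[0,0,0],[0,0,0],[0,0,0],[0,0,0],[0,0,0]],"claw":[0,0,0,0,0]}'
python3 -m crank '{"xyz":[[0.002,0,0],[0,0,0],[0,0,0],[0,0,0],[0,0,0]],"twist":[[0,0,0],[0,0,0],[0,0,0],[0,0,0],[0,0,0]],"claw":[0,0,0,0,0]}'
python3 - <<'E'
from h import *
w=Cam('wrist')
cv2.imwrite('pics/w17.png',(255*(w.im/255.)**.5).astype(np.uint8))
E
```

```text
clock: 16.57
eef_pos: [0.5245, 0.0373, 0.1241]
orientation: [0.084, 0.689, 0.715, 0.088]
wrist_force: [-0.5, -1.2, -2.5]
gripper_width: 0.0156
clock: 16.98
eef_pos: [0.5244, 0.0387, 0.1242]
orientation: [0.084, 0.689, 0.715, 0.088]
wrist_force: [0.3, 1.5, -3.8]
gripper_width: 0.0157
```

View pics/w17.png

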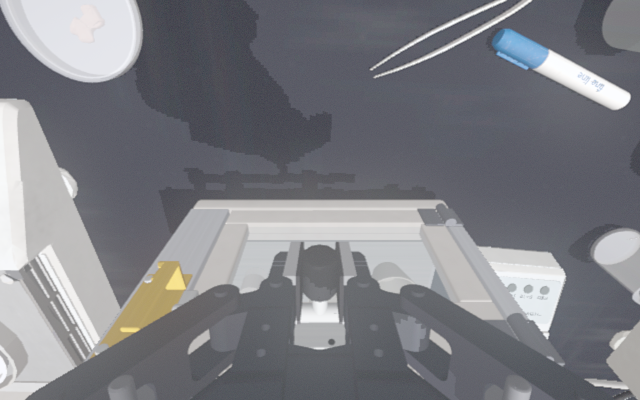

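```bash
python3 -m crank '{"xyz":[[0.002,0,0],[0,0,0],[0.0014,-0.0038,-0.0009],[0.0014,-0.0038,-0.0009],[0.0014,-0.0038,-0.0009]],"twist":[[0,0,0],[0,0,0],[0,-0.5,2.06],[0,-0.5,2.06],[0,-0.5,2.06]],"claw":[0,0,0,0,0]}'
python3 -m crank '{"xyz":[[0.0014,-0.0038,-0.0009],[0.0014,-0.0038,-0.0009],[0.0014,-0.0038,-0.0009],[0,0,0],[0,0,0]],"twist":[[0,-0.5,2.06],[0,-0.5,2.06],[0,-0.5,2.06],[0,0,0],[0,0,0]],"claw":[0,0,0,0,0]}'
python3 - <<'E'
from h import *
w=Cam('wrist')
cv2.imwrite('pics/w18.png',(255*(w.im/255.)**.5).astype(np.uint8))
E
```

```text
clock: 17.45
eef_pos: [0.5131, 0.0443, 0.1243]
orientation: [0.09, 0.728, 0.674, 0.083]
wrist_force: [1.4, -1.0, -5.0]
gripper_width: 0.0156
clock: 17.87
eef_pos: [0.5019, 0.0502, 0.1242]
orientation: [0.094, 0.763, 0.634, 0.078]
wrist_force: [0.4, -0.6, -3.4]
gripper_width: 0.0157
```

View pics/w18.png

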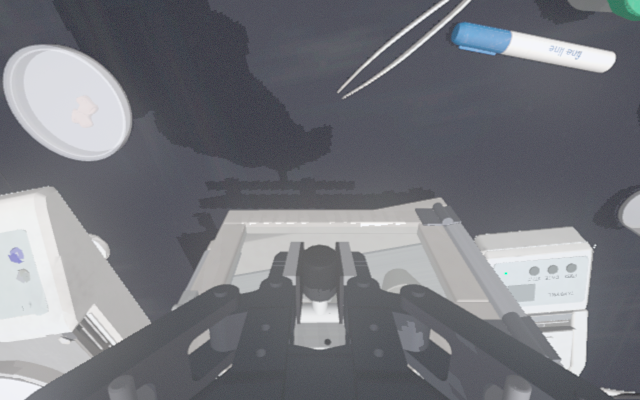

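```bash
python3 -m crank '{"xyz":[[0.0014,-0.0038,-0.0009],[0.0014,-0.0038,-0.0009],[0.0014,-0.0038,-0.0009],[0.0014,-0.0038,-0.0009],[0,0,0]],"twist":[[0,-0.5,2.06],[0,-0.5,2.06],[0,-0.5,2.06],[0,-0.5,2.06],[0,0,0]],"claw":[0,0,0,0,0]}'
python3 -m crank '{"xyz":[[0,0,0],[0,0,0],[0,0,0],[0,0,0],[0,0,0]],"twist":[[0,0,0],[0,0,0],[0,0,0],[0,0,0],[0,0,0]],"claw":[0,0,0,0,0]}'
python3 -m crank '{"xyz":[[0,0,0],[0,0,0],[0,0,0],[0,0,0],[0,0,0]],"twist":[[0,0,0],[0,0,0],[0,0,0],[0,0,0],[0,0,0]],"claw":[0,0,0,0,0]}'
python3 - <<'E'
from h import *
from rig import monitor
w=Cam('wrist')
cv2.imwrite('pics/w19.png',(255*(w.im/255.)**.5).astype(np.uint8))
t=Cam('top'); t.im=(255*(t.im/255.)**.6).astype(np.uint8); t.crop('t19.png',200,100,460,270,3)
s=Cam('scene'); s.im=(255*(s.im/255.)**.6).astype(np.uint8); s.crop('s19.png',235,130,385,260,5)
st=monitor.read_state(); r=Rq(st['orientation']).as_matrix(); print(np.degrees(np.arctan2(r[1,0],r[0,0])),st['joint_velocities'].round(4),st['wrist_force'])
E
```

```text
clock: 18.33
eef_pos: [0.488, 0.0596, 0.1241]
orientation: [0.099, 0.809, 0.576, 0.072]
wrist_force: [1.9, -1.3, -3.8]
gripper_width: 0.0155
clock: 18.75
eef_pos: [0.4883, 0.0594, 0.1241]
orientation: [0.099, 0.809, 0.576, 0.072]
wrist_force: [1.8, 0.2, -2.6]
gripper_width: 0.016
clock: 19.17
eef_pos: [0.4881, 0.0594, 0.1241]
orientation: [0.099, 0.809, 0.575, 0.072]
wrist_force: [2.6, 0.3, -2.8]
gripper_width: 0.0156
70.89401800478925 [-0.0009  0.0009  0.0013  0.0007 -0.0014  0.0001] [ 3.24376261  0.08836913 -1.95518117]
```

View pics/w19.png

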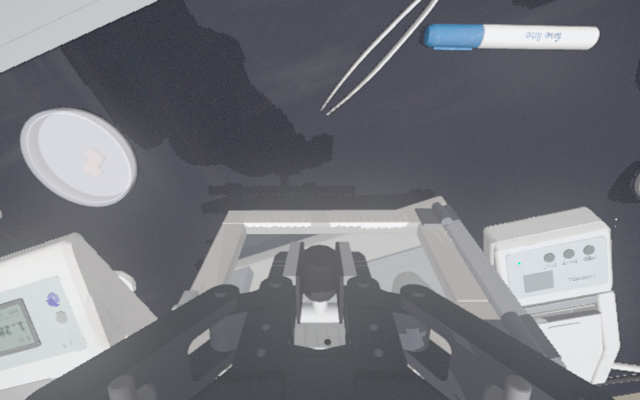

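View pics/t19.png

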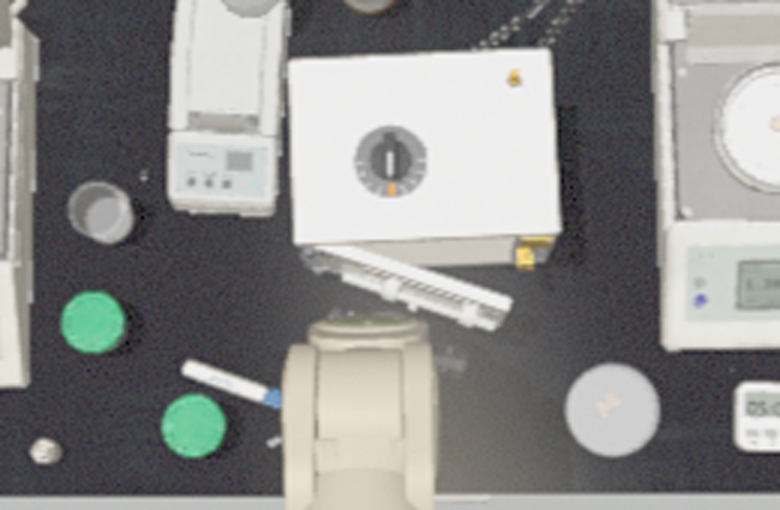

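View pics/s19.png

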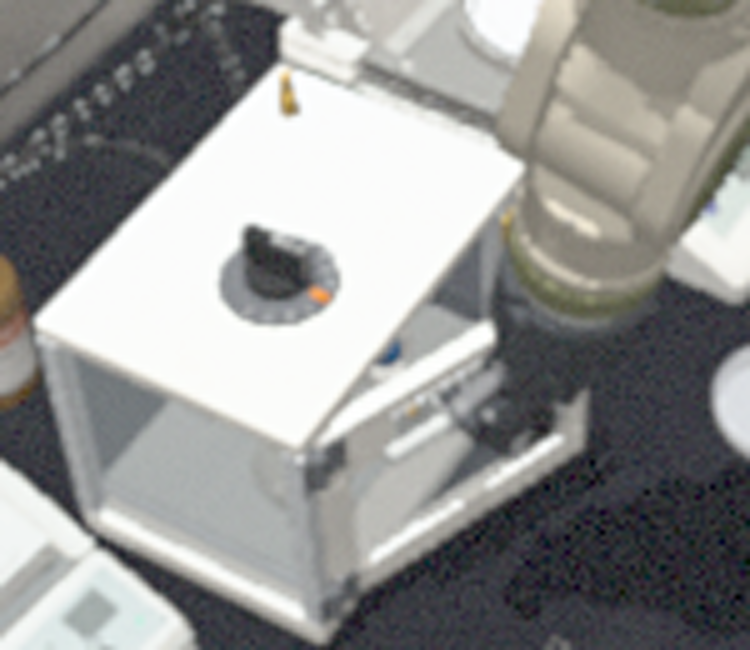

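```bash
python3 - <<'E'
from rig import bot
print(bot.hand_in())
E
```

```text
the job is handed in; nothing more can be done
None
```

I handed the job in at about 19 s of the 45 s allowed. The vent is at its mark and the door is held ajar by the bolt's knob. No verdict was reported.

- **Vent:** I turned the knob about 53° clockwise. In the last top and scene pictures the white pointer stands at the orange mark.
- **Bolt:** I lifted it about 7.7 mm and drew it back about 35 mm, going by the arm's travel. Wrist forces stayed below about 5 N while the bolt was lifted and drawn.
- **Door:** I swung it open by the knob along the hinge arc. The tool turned 0.37 rad, and a rough reading from the top picture gives about 0.34 rad. Both are inside 0.21 to 0.54.
- **At hand-in:** The gripper was still closed on the knob at 15.6 mm, and the arm was standing still.
- **Bystanders:** In the last top picture the things round about look where they were. I compared them only by eye.

**Disagreements:**
- The fingertips sit about 19 mm behind the reported tool point. The first try at gripping the vent knob therefore closed on nothing above it, and I corrected the height from the pictures.
- The camera estimates of the bolt knob's x position differed by up to 8 mm. I settled it with a close look before gripping.

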